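Wake the kitchen scale, choose the unit and zero out the cup

TASK

Get the kitchen scale ready for weighing coffee into the small white cup. With the plate still empty press the large round key (on), then the square key (grams); then set the cup gently upright near the middle of the scale's steel plate, let go of it, and press the long bar key (zero). Press one key at a time, fully down and let it come up again; leave the bar key alone until the cup stands on the plate, do not press the round or the square key once it does, never press the smallest round key, and do not disturb the other things on the worktop.

Things in the scene. Friction and masses are not known exactly. Their poses are not given: they have to be found in the camera images.
- scale: Flat white kitchen scale, fixed to the worktop, 190 mm (its x, front to back) by 200 mm (its y); origin on the worktop under its centre, x towards its back, y to its left, z up. At the back a steel plate 116 x 186 mm; along the front a flat key deck, 24 mm above the worktop, with a row of four black keys, centred 71 mm in front of the origin; between them a blank dark display strip.
- plate_mid (a point): Centre of the top of the scale's steel plate, 31 mm above the worktop, 34 mm behind the scale's origin; axes as the scale's.
- key_round_top (a point): Centre of the top face of the large round key (24 mm across), which stands 9 mm above the scale's key deck, 33 mm above the worktop, when up. Switches the scale on. The four keys stand in one row along the scale's front edge, 48 mm apart centre to centre; which key stands in which of the four places differs from start to start. z is up, x and y are as the scale's.
- key_square_top (a point): Centre of the top face of the square key (22 x 22 mm), which stands 9 mm above the scale's key deck, 33 mm above the worktop, when up. Chooses grams. The four keys stand in one row along the scale's front edge, 48 mm apart centre to centre; which key stands in which of the four places differs from start to start. z is up, x and y are as the scale's.
- key_bar_top (a point): Centre of the top face of the long bar key (13 mm front to back, 34 mm along the row), which stands 9 mm above the scale's key deck, 33 mm above the worktop, when up. Zeroes the scale. The four keys stand in one row along the scale's front edge, 48 mm apart centre to centre; which key stands in which of the four places differs from start to start. z is up, x and y are as the scale's.
- key_dot_top (a point): Centre of the top face of the smallest round key (12 mm across), which stands 9 mm above the scale's key deck, 33 mm above the worktop, when up. Starts a timer; not wanted. The four keys stand in one row along the scale's front edge, 48 mm apart centre to centre; which key stands in which of the four places differs from start to start. z is up, x and y are as the scale's.
- key_round (a joint): How far the large round key is pressed, in m: 0 up, 0.005 fully down. A spring key: fully down after 5 mm at 4 N (1.2 N to start moving it); a press counts from 3 mm. It springs back when let go.
- key_square (a joint): How far the square key is pressed, in m: 0 up, 0.005 fully down. A spring key: fully down after 5 mm at 4 N (1.2 N to start moving it); a press counts from 3 mm. It springs back when let go.
- key_bar (a joint): How far the long bar key is pressed, in m: 0 up, 0.005 fully down. A spring key: fully down after 5 mm at 4 N (1.2 N to start moving it); a press counts from 3 mm. It springs back when let go.
- key_dot (a joint): How far the smallest round key is pressed, in m: 0 up, 0.005 fully down. A spring key: fully down after 5 mm at 4 N (1.2 N to start moving it); a press counts from 3 mm. It springs back when let go.
- cup: Small white espresso cup with a loop handle, about 110 to 180 g, 50 mm high, standing on the worktop left of the scale. Its round body is 64 mm across at the rim and tapers to 44 mm at the foot, and it is hollow; the handle points to its -y, is 14 mm thick along x and reaches 43 mm from the origin (z 15 to 50 mm). The origin lies at foot height, 11.5 mm from the body's axis towards the handle; z up. It can be held across the rim along its x, beside the handle.
- cup_foot (a point): Centre of the underside of the cup's foot, on the axis of its round body; axes as the cup's.
- mug: Bystander: large two-tone stoneware mug, 87 mm across, 120 mm with its handle, 72 mm high; origin on its underside. Beyond the cup, to the left.
- tamper: Bystander: coffee tamper, steel base 54 mm across, wooden grip, 81 mm high; origin at the centre of its underside. Behind the cup.
- bowl: Bystander: little yellow bowl, 52 mm across, 18 mm high; origin at the centre of its underside. Right of the scale, in front of the lamp.

How it is judged:
By the outcome, as a careful person would: the job done as asked, in the order asked, and still so for the second after the job is handed in, with the robot touching nothing.
It also fails if it takes over 62 s, if anything falls off the work surface, if the arm or the gripper's body presses on something with over 40 N, if the wrist force passes 120 N, or if a joint passes its speed limit or range.

ROBOT

A 7-joint arm with a two-finger parallel gripper is mounted at the origin on a cart in front of the work surface, level with it; the furniture and walls round the work are solid. World frame = base frame: x ahead of the robot, y to its left, z up, the work surface at z = 0. Lengths are in m, angles in rad, forces in N, time in s.
With the tool pointing down it reaches from about 0.4 to 0.9 m from the base axis. Payload 5.5 kg.
Tool frame: the origin (TCP) lies midway between the tips of the shut fingers; the grasp point (between the pads) lies 19 mm behind it (manip.grip_depth is the distance from the TCP to the grasp point, in m); z points along the fingers, x is the direction in which the jaws open and shut, and the axes are right-handed (so a half turn about z gives the same grasp; the last joint's range is limited). The gripper opens to 92 mm and grips with 3 to 60 N. Pads are 19 mm wide; open, the fingers measure 130 mm over their backs; the gripper's body (75 mm by 190 mm) begins 47 mm behind the grasp point.
Start: joints at [-1.071, 0.501, -0.427, 1.55, 0.221, 1.138, -0.21], TCP at [0.152, 0.632, 0.227] pointing down, gripper open.
Joint ranges: [-2.88, 2.88], [-0.31, 2.03], [-1.54, 1.56], [0.2, 2.42], [-1.41, 4.55], [0.19, 2.02], [-2.57, 2.57]. Speed limits (rad/s): [2.57, 2.57, 3.14, 3.14, 3.14, 3.14, 3.14].

INTERFACE

Orientations are given as a unit quaternion [x, y, z, w].
In Python, from bench import manip, effector, viewer gives the robot as it stands. Calls block until the motion is done:
- manip.move_pose(position, orientation): joint-space move of the TCP to a pose.
- manip.servo_line(position, ori=None, vel=0.15): straight line of the TCP; ori=None keeps the orientation; vel is the mean speed in m/s.
- manip.movej(angles): joint-space move.
- effector.open_jaws() and effector.close(f_grip=None): open the fingers fully, or close them until they stop; f_grip is the grip in N (None keeps the last).
- manip.sleep(seconds).
- manip.solve_ik(position, orientation): joint angles nearest the present ones, or None.
- viewer.get_image(name): name is "scene" or "top" or "wrist"; returns the picture (400x640x3 uint8, red, green, blue); there is no depth.
- viewer.get_calibration(name): a dict with "vfov" (degrees; the focal length in pixels is half the picture's height over the tangent of half this angle, whatever the lens; pixels are square), "cx", "cy" (the principal point, pixels), "eye" and "attitude" of the camera in the world. Camera axes: x right, y down, z forward; pixel columns grow to the right and rows downward; lengths in m; the calibration is good to about 2 mm. A picture is of the moment at which its call begins: read the wrist's pose just before it. get_calibration takes no time and is no camera call; for the wrist camera it gives the pose at the moment of the call.
A pose or a line that the arm cannot do raises manip.PlanningError and nothing moves.
- manip.hand_in(): hands the job in, once; it reports no verdict.
Readings, each from a call of its own:
- manip.current_clock(): time.
- manip.current_q(): joint angles.
- manip.current_joint_velocities(): joint speeds.
- manip.current_tau(): joint torques, N m.
- manip.current_tool_pos(): TCP position.
- manip.current_tcp_rot(): TCP orientation.
- manip.current_force(): force on the tool from outside, world axes, zero at the start.
- manip.current_wrist_torque(): the same for the moment, N m.
- manip.current_finger_gap(): finger opening in m.
Only numpy, scipy, OpenCV 4.12 (cv2) and the standard library are available. Lean on these libraries where they do the work, as an engineer would, in place of code of your own. Each camera call takes 0.05 s, during which the arm holds its last target. There are 200 camera calls.

## Working session

There is one attempt and no reset: what is moved stays moved. The work goes in short steps, each a Python script; the robot and the scene stay as the last script left them, time stands still between calls to the robot, and variables do not carry over. Pictures are saved under pics/ and viewed, about 8 in all and at most 12, crops included, and the job is handed in when it is done.

```bash
mkdir -p pics; ls; python3 - <<'E'
from bench import manip, effector, viewer
import cv2
for n in ["top","scene"]:
    im=viewer.get_image(n); cv2.imwrite(f"pics/{n}0.png",im[:,:,::-1]); print(n,viewer.get_calibration(n))
print(viewer.get_calibration("wrist"),manip.current_tcp_rot(),manip.current_tool_pos(),manip.current_clock(),manip.grip_depth)
E
```

```text
pics
top {'vfov': 52.09328094583522, 'cx': 316.0950002765182, 'cy': 202.21176991223774, 'eye': array([0.31459943, 0.2934713 , 1.10308045]), 'attitude': array([-0.70009392,  0.70796724, -0.0665558 ,  0.06497096])}
scene {'vfov': 52.49491368155016, 'cx': 321.00808750380145, 'cy': 204.79236552036454, 'eye': array([ 0.09188551, -0.22833405,  0.78356092]), 'attitude': array([ 0.87672569, -0.32805096,  0.11967529, -0.33077555])}
{'vfov': 70.12535482514501, 'cx': 325.78049244107734, 'cy': 203.74346448793077, 'eye': array([0.07434196, 0.65070462, 0.38394003]), 'attitude': array([0.77640194, 0.61180954, 0.09302843, 0.11930977])} [ 7.85675080e-01  6.18638772e-01 -6.89917177e-04  5.12233302e-04] [0.15239596 0.63124091 0.22578868] 0.1 0.0188
```

View pics/top0.png

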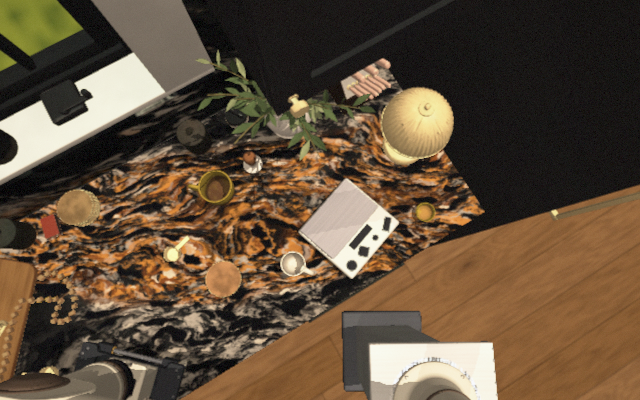

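View pics/scene0.png

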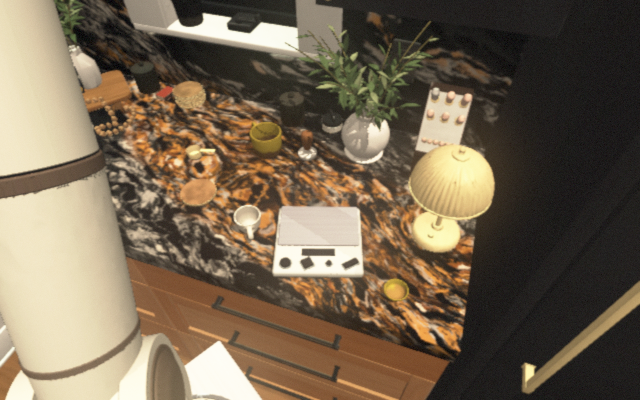

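Top view: scale at about (350,228), cup (292,263) with its handle toward (310,272), bowl (425,212), mug (215,187), tamper (252,162). The scene view shows the keys left to right as round, square, dot, bar. Next I'll measure them in both views.

```bash
cat > h.py <<'E'
from bench import manip, effector, viewer
import numpy as np, cv2
from scipy.spatial.transform import Rotation as R
def cast(c,uv,z):
    f=200/np.tan(np.radians(c["vfov"])/2)
    uv=np.atleast_2d(uv).astype(float)
    d=np.c_[(uv[:,0]-c["cx"])/f,(uv[:,1]-c["cy"])/f,np.ones(len(uv))]
    d=R.from_quat(c["attitude"]).apply(d)
    return c["eye"]+d*((z-c["eye"][2])/d[:,2])[:,None]
def proj(c,p):
    f=200/np.tan(np.radians(c["vfov"])/2)
    q=R.from_quat(c["attitude"]).inv().apply(np.atleast_2d(p)-c["eye"])
    return np.c_[c["cx"]+f*q[:,0]/q[:,2],c["cy"]+f*q[:,1]/q[:,2]]
def down(a):  # tool z down, tool x along world yaw a
    return R.from_matrix(np.array([[np.cos(a),np.sin(a),0],[np.sin(a),-np.cos(a),0],[0,0,-1]]).T[:, :].T if 0 else np.column_stack([[np.cos(a),np.sin(a),0],[np.sin(a),-np.cos(a),0],[0,0,-1]])).as_quat()
E
python3 - <<'E'
from h import *
np.set_printoptions(precision=4,suppress=True)
for n,(x0,y0,x1,y1) in dict(top=(270,170,410,285),scene=(225,195,375,285)).items():
    im=cv2.imread(f"pics/{n}0.png"); c=viewer.get_calibration(n)
    hsv=cv2.cvtColor(im,cv2.COLOR_BGR2HSV); m=((hsv[...,1]<60)&(hsv[...,2]>110)).astype(np.uint8)*255
    k=np.zeros_like(m);k[y0:y1,x0:x1]=m[y0:y1,x0:x1]
    k=cv2.morphologyEx(k,cv2.MORPH_OPEN,np.ones((3,3)))
    cs,_=cv2.findContours(k,cv2.RETR_EXTERNAL,cv2.CHAIN_APPROX_NONE)
    for q in sorted(cs,key=cv2.contourArea)[::-1][:3]:
        if cv2.contourArea(q)<60: continue
        P=cast(c,q[:,0],0.026)[:,:2]; r=cv2.minAreaRect(P.astype(np.float32)*1000)
        print(n,"white",cv2.contourArea(q),cv2.boundingRect(q),"rect mm",r)
        if cv2.contourArea(q)>2000:
            hull=np.zeros_like(m);cv2.fillConvexPoly(hull,cv2.convexHull(q),255)
            hull=cv2.erode(hull,np.ones((3,3)))
            d=((hsv[...,2]<90)&(hull>0)).astype(np.uint8)
            N,L,S,C=cv2.connectedComponentsWithStats(d)
            for i in range(1,N):
                if S[i,4]>4: print("  dark",C[i],S[i,2:],cast(c,C[i],0.031)[0])
    s=cv2.resize(im[y0:y1,x0:x1],None,fx=4,fy=4,interpolation=cv2.INTER_CUBIC); cv2.imwrite(f"pics/{n}c.png",s)
a=cv2.imread("pics/topc.png");b=cv2.imread("pics/scenec.png")
cv2.imwrite("pics/both.png",cv2.resize(np.vstack([np.hstack([a,np.zeros((a.shape[0],b.shape[1]-a.shape[1],3),np.uint8)]),b]),None,fx=.7,fy=.7))
E
```

```text
top white 5150.0 (299, 179, 100, 100) rect mm ((450.1691589355469, 204.4112091064453), (188.95388793945312, 199.685791015625), 48.25345230102539)
  dark [386.4138 223.5   ] [ 6 12 58] [0.4574 0.1049 0.031 ]
  dark [360.006  236.4731] [ 21  24 167] [0.4238 0.1757 0.031 ]
  dark [374.6667 237.25  ] [ 4  4 12] [0.4214 0.1373 0.031 ]
  dark [363.197  250.8788] [ 9  9 66] [0.3861 0.1685 0.031 ]
  dark [351.339  264.8136] [ 9  9 59] [0.3505 0.2004 0.031 ]
top white 76.0 (287, 258, 10, 13) rect mm ((355.1023254394531, 355.5121154785156), (23.35458755493164, 29.900768280029297), 63.160888671875)
scene white 5869.0 (272, 206, 92, 71) rect mm ((449.03717041015625, 201.99119567871094), (199.78189086914062, 200.20314025878906), 48.76737976074219)
  dark [282.2727 262.9091] [ 4  6 11] [0.3441 0.2011 0.031 ]
  dark [286.8 264.4] [4 3 5] [0.3492 0.1915 0.031 ]
scene white 121.5 (241, 218, 15, 19) rect mm ((343.7341613769531, 341.40313720703125), (53.90411376953125, 34.166526794433594), 42.50380325317383)
```

View pics/both.png

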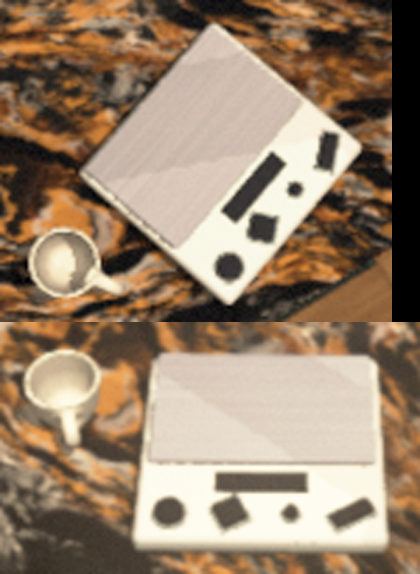

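```bash
python3 - <<'E'
from h import *
np.set_printoptions(precision=3,suppress=True)
c=viewer.get_calibration("top")
rim=cast(c,[292.5,263.6],.05)[0]; he=cast(c,[311,272],.045)[0]; print("cup top",rim,he)
cs=viewer.get_calibration("scene")
b=np.array([[62,382],[70,440]])/2.8; b[:,1]-=322/2.8; b+=[225,195]; print("cup scene",cast(cs,b,.05))
print("lamp shade",cast(c,[[417,122],[383,125],[400,158]],.25),"lampfoot",cast(c,[400,150],0.0))
h=he-rim; hy=np.degrees(np.arctan2(h[1],h[0])); print("handle yaw",hy)
K=dict(round=[.3505,.2004],sq=[.3861,.1685],bar=[.4574,.1049],cup=rim[:2],plate=[.4728,.2297])
for k,p in K.items():
    for z in (.03,.12,.2):
        print(k,z,[a for a in range(-180,180,15) if manip.solve_ik([*p,z],down(np.radians(a))) is not None])
E
```

```text
cup top [0.355 0.352 0.05 ] [0.333 0.305 0.045]
cup scene [[0.354 0.347 0.05 ]
 [0.325 0.293 0.05 ]]
lamp shade [[0.653 0.066 0.25 ]
 [0.647 0.141 0.25 ]
 [0.571 0.108 0.25 ]] lampfoot [[0.669 0.052 0.   ]]
handle yaw -114.67756910606336
round 0.03 [-180, -165, -150, -135, -120, -105, -90, -75, -60, -45, -30, -15, 0, 15, 30, 45, 60, 75, 90, 105, 120, 135, 150, 165]
round 0.12 [-180, -165, -150, -135, -120, -105, -90, -75, -60, -45, -30, -15, 0, 15, 30, 45, 60, 75, 90, 105, 120, 135, 150, 165]
round 0.2 [-180, -165, -135, -120, -105, -90, -75, -60, -45, -30, -15, 0, 15, 30, 45, 60, 75, 90, 105, 120, 135, 150, 165]
sq 0.03 [-180, -165, -150, -135, -120, -105, -90, -75, -60, -45, -30, -15, 0, 15, 30, 45, 60, 75, 90, 105, 120, 135, 150, 165]
sq 0.12 [-180, -165, -150, -135, -120, -105, -90, -75, -60, -45, -30, -15, 0, 15, 30, 45, 60, 75, 90, 105, 120, 135, 150, 165]
sq 0.2 [-180, -165, -150, -135, -120, -105, -90, -75, -60, -45, -30, -15, 0, 15, 30, 45, 60, 75, 90, 105, 120, 135, 150, 165]
bar 0.03 [-180, -165, -150, -135, -120, -105, -90, -75, -60, -45, -30, -15, 0, 15, 30, 45, 60, 75, 
[... 355 characters left out ...]
-15, 0, 15, 30, 45, 60, 75, 90, 105, 120, 135, 150, 165]
cup 0.12 [-180, -165, -150, -135, -120, -105, -90, -75, -60, -45, -30, -15, 0, 15, 30, 45, 60, 75, 90, 105, 120, 135, 150, 165]
cup 0.2 [-180, -165, -150, -135, -120, -105, -90, -75, -60, -45, -30, -15, 0, 15, 30, 45, 60, 75, 90, 105, 120, 135, 150, 165]
plate 0.03 [-180, -165, -150, -135, -120, -105, -90, -75, -60, -45, -30, -15, 0, 15, 30, 45, 60, 75, 90, 105, 120, 135, 150, 165]
plate 0.12 [-180, -165, -150, -135, -120, -105, -90, -75, -60, -45, -30, -15, 0, 15, 30, 45, 60, 75, 90, 105, 120, 135, 150, 165]
plate 0.2 [-180, -165, -150, -135, -120, -105, -90, -75, -60, -45, -30, -15, 0, 15, 30, 45, 60, 75, 90, 105, 120, 135, 150, 165]
```

```bash
cat >> h.py <<'E'
def blobs(mask,amin):
    N,L,S,C=cv2.connectedComponentsWithStats(mask.astype(np.uint8))
    return [(C[i],S[i]) for i in range(1,N) if S[i,4]>=amin]
E
python3 - <<'E'
from h import *
np.set_printoptions(precision=4,suppress=True)
effector.close(10)
manip.move_pose([.41,.22,.22],down(np.radians(105)))
manip.sleep(.3)
c=viewer.get_calibration("wrist"); im=viewer.get_image("wrist")[:,:,::-1].copy(); cv2.imwrite("pics/w1.png",im)
np.save("pics/w1.npy",c,allow_pickle=True)
print(c,manip.current_tool_pos(),manip.current_clock(),manip.current_force())
K=dict(round=[.3505,.2004,.033],sq=[.3861,.1685,.033],bar=[.4574,.1049,.033],cup=[.355,.35,.05],plate=[.4728,.2297,.031])
print({k:proj(c,p)[0] for k,p in K.items()})
E
```

```text
{'vfov': 70.12535482514501, 'cx': 325.78049244107734, 'cy': 203.74346448793077, 'eye': array([0.3323, 0.1995, 0.3781]), 'attitude': array([0.6012, 0.7846, 0.1202, 0.0919])} [0.4099 0.2204 0.22  ] 3.65 [ 0.6143 -0.5063 -0.2622]
{'round': array([322.3607, 130.3085]), 'sq': array([289.0963, 152.6867]), 'bar': array([227.0528, 194.6373]), 'cup': array([445.5288, 169.4559]), 'plate': array([320.0309, 228.9699])}
```

View pics/w1.png

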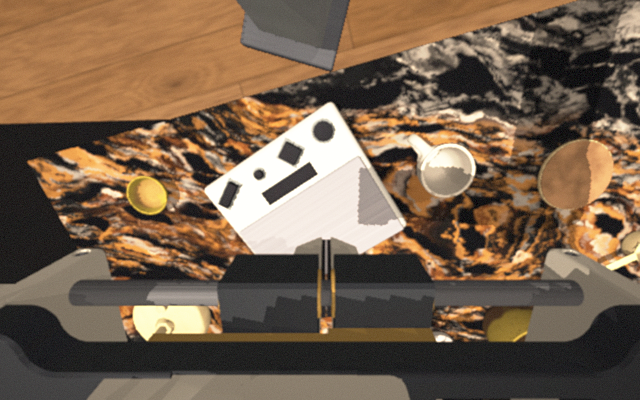

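The wrist view agrees with the estimates: round (323,131), square (291,152), dot (259,174), bar (230,194), cup rim (447,170), handle tip (415,137).

```bash
python3 - <<'E'
from h import *
np.set_printoptions(precision=4,suppress=True)
c=np.load("pics/w1.npy",allow_pickle=True).item(); im=cv2.imread("pics/w1.png"); hsv=cv2.cvtColor(im,cv2.COLOR_BGR2HSV)
roi=np.zeros((400,640),bool); roi[112:212,212:342]=1
poly=np.zeros((400,640),np.uint8); cv2.fillConvexPoly(poly,np.array([[331,106],[212,189],[235,222],[362,152]]),1)
for C,S in blobs((hsv[...,2]<95)&(poly>0),15): print("dark",C,S[2:],cast(c,C,.031)[0])
m=((hsv[...,1]<75)&(hsv[...,2]>120)).astype(np.uint8); m[:,:408]=0; m[:,485:]=0; m[:125]=0; m[205:]=0
m=cv2.morphologyEx(m,cv2.MORPH_OPEN,np.ones((2,2)))
q=max(cv2.findContours(m,cv2.RETR_EXTERNAL,cv2.CHAIN_APPROX_NONE)[0],key=cv2.contourArea)
print("cup bbox",cv2.boundingRect(q),cv2.contourArea(q))
mm=np.zeros_like(m); cv2.drawContours(mm,[q],-1,1,-1)
body=cv2.morphologyEx(mm,cv2.MORPH_OPEN,cv2.getStructuringElement(cv2.MORPH_ELLIPSE,(25,25)))
bq=max(cv2.findContours(body,cv2.RETR_EXTERNAL,cv2.CHAIN_APPROX_NONE)[0],key=cv2.contourArea)
P=cast(c,bq[:,0],.05)[:,:2]; print("body circ mm",cv2.minEnclosingCircle(P.astype(np.float32)*1000),cv2.fitEllipse(P.astype(np.float32)*1000))
hd=mm&~cv2.dilate(body,np.ones((3,3)))
for C,S in blobs(hd,20): print("handle",C,S,cast(c,C,.045)[0])
E
```

```text
dark [323.1036 130.7179] [ 19  19 280] [0.3508 0.2014 0.031 ]
dark [290.2564 152.9423] [ 23  23 312] [0.3863 0.1697 0.031 ]
dark [289.3765 183.0232] [ 54  41 733] [0.423 0.177 0.031]
dark [258.8594 174.0469] [ 9  9 64] [0.4217 0.1381 0.031 ]
dark [228.7953 194.1732] [ 19  26 254] [0.4569 0.1064 0.031 ]
cup bbox (409, 135, 68, 64) 2686.0
body circ mm ((355.42919921875, 350.0105895996094), 36.7280158996582) ((356.1081848144531, 351.97198486328125), (60.38105773925781, 70.58361053466797), 165.2352752685547)
handle [417.0235 143.4507] [409 135  21  20 213] [0.3357 0.3091 0.045 ]
```

```bash
cat >> h.py <<'E'
def press(xy,yaw=105,up=.075):
    q=down(np.radians(yaw))
    manip.move_pose([*xy,up],q); manip.servo_line([*xy,.040],q,vel=.08); manip.sleep(.15); f0=manip.current_force()[2]
    for z in (.030,.0285,.0275,.0265,.0255):
        manip.servo_line([*xy,z],q,vel=.03); manip.sleep(.1); f=manip.current_force()[2]-f0
        print("z",z,manip.current_tool_pos().round(4),"dF",round(float(f),2))
        if f>5.5: break
    manip.sleep(.15); manip.servo_line([*xy,.045],q,vel=.05); manip.servo_line([*xy,up],q,vel=.15); print("t",manip.current_clock())
E
python3 - <<'E'
from h import *
press([.3508,.2011]); press([.3865,.1693])
E
```

```text
z 0.03 [0.3514 0.2014 0.0302] dF 3.75
z 0.0285 [0.3513 0.2014 0.0287] dF 4.09
z 0.0275 [0.3514 0.2014 0.0281] dF 11.14
t 7.3417
z 0.03 [0.3872 0.1695 0.0302] dF 1.98
z 0.0285 [0.3871 0.1695 0.0287] dF 3.82
z 0.0275 [0.3871 0.1695 0.0281] dF 11.27
t 10.675
```

Both keys bottomed out at 28 mm, then force rose to 11 N. For the cup I'll grip high (TCP z = 34 mm) so the open fingers clear the scale, and check the view first.

```bash
python3 - <<'E'
from h import *
q=down(np.radians(155))
manip.servo_line([*manip.current_tool_pos()[:2],.13],vel=.2)
effector.open_jaws()
manip.move_pose([.3555,.351,.13],q); manip.sleep(.2)
c=viewer.get_calibration("wrist"); im=viewer.get_image("wrist")[:,:,::-1].copy()
print(manip.current_tool_pos(),manip.current_finger_gap(),manip.current_clock())
for p in ([.3555,.351,.05],[.3555,.351,0.0]):
    u=proj(c,p)[0]; print(u); cv2.circle(im,tuple(int(v) for v in u.round()),3,(0,0,255),-1)
t=np.linspace(0,2*np.pi,60); P=np.c_[.3555+.032*np.cos(t),.351+.032*np.sin(t),0*t+.05]
cv2.polylines(im,[proj(c,P).round().astype(np.int32)],True,(0,255,0),1)
cv2.imwrite("pics/w2.png",im)
E
```

```text
[0.35627981 0.34954415 0.129946  ] 0.09164749591758449 13.575
[328.3179238  211.67514197]
[327.93807514 196.20010349]
```

View pics/w2.png

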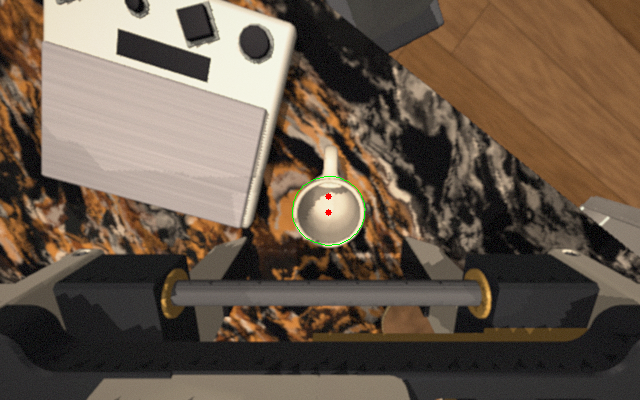

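The predicted rim circle lies on the cup rim at (329,212). The handle points straight up the image, so it is aligned with the jaws. Grasping.

```bash
python3 - <<'E'
from h import *
q=down(np.radians(155))
manip.servo_line([.3555,.351,.033],q,vel=.1)
f0=manip.current_force()
effector.close(12); manip.sleep(.2)
print("gap",manip.current_finger_gap(),manip.current_tool_pos())
manip.servo_line([.3555,.351,.105],q,vel=.1); manip.sleep(.2)
print("gap",manip.current_finger_gap(),"dF",manip.current_force()-f0,manip.current_clock())
manip.servo_line([.4728,.2300,.105],q,vel=.12); manip.sleep(.2)
im=viewer.get_image("wrist")[:,:,::-1]; cv2.imwrite("pics/w3.png",im)
print(manip.current_tool_pos(),manip.current_finger_gap(),manip.current_clock())
E
```

```text
gap 0.061234082566412745 [0.35554813 0.35120222 0.03313446]
gap 0.06081580423312178 dF [-0.67564161  0.44207556 -0.42475655] 16.5583
[0.47250978 0.23038854 0.10501729] 0.0614249085847904 18.3667
```

View pics/w3.png

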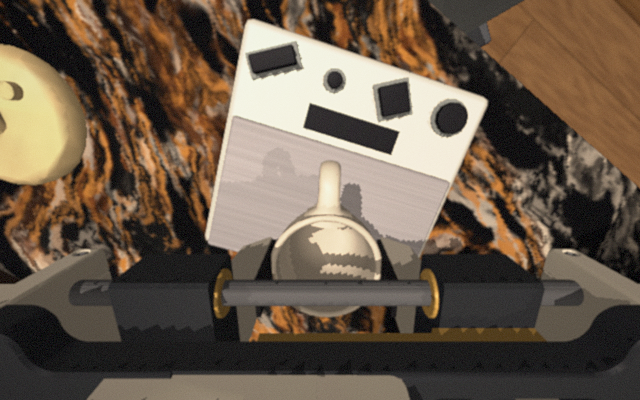

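The cup is held upright over the plate (rim around (327,265)), with the handle toward the key row. Lowering it until contact.

```bash
python3 - <<'E'
from h import *
q=down(np.radians(155)); xy=[.4728,.2297]
manip.servo_line([*xy,.072],q,vel=.08); manip.sleep(.2); f0=manip.current_force()[2]
for z in np.arange(.068,.0605,-.001):
    manip.servo_line([*xy,z],q,vel=.02); manip.sleep(.08); f=manip.current_force()[2]-f0
    print(round(z,4),round(float(f),2),end="; ")
    if f>1.5: break
effector.open_jaws(); manip.sleep(.2)
print(manip.current_tool_pos(),manip.current_finger_gap())
manip.servo_line([*xy,.17],q,vel=.12)
effector.close(10); manip.sleep(.2)
c=viewer.get_calibration("wrist"); im=viewer.get_image("wrist")[:,:,::-1].copy()
t=np.linspace(0,2*np.pi,60); P=np.c_[xy[0]+.032*np.cos(t),xy[1]+.032*np.sin(t),0*t+.081]
cv2.polylines(im,[proj(c,P).round().astype(np.int32)],True,(0,255,0),1)
cv2.circle(im,tuple(int(v) for v in proj(c,[.4571,.1057,.033])[0]),3,(0,0,255),-1)
cv2.imwrite("pics/w4.png",im); print(manip.current_clock())
E
```

```text
0.068 0.21; 0.067 0.2; 0.066 0.5; 0.065 0.61; 0.064 2.49; [0.47281189 0.22967522 0.06401144] 0.09172134527419429
24.5167
```

View pics/w4.png

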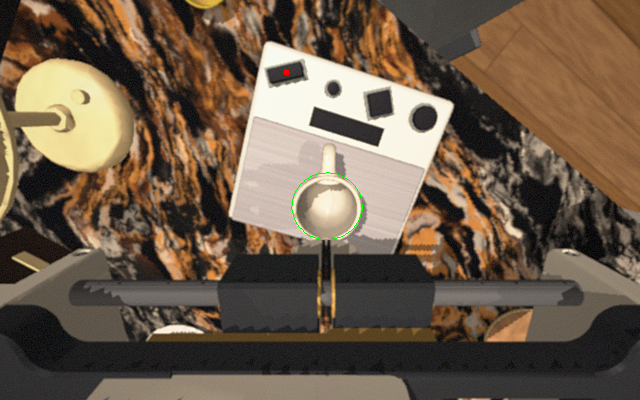

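The cup stands upright, with its rim on the predicted circle at (327,207), and is free of the gripper. The bar-key target (286,72) is centred on the key. Pressing zero.

```bash
python3 - <<'E'
from h import *
xy=[.4570,.1057]; q=down(np.radians(105))
manip.move_pose([*xy,.17],q); manip.servo_line([*xy,.08],q,vel=.15)
press(xy)
manip.servo_line([*xy,.17],q,vel=.2)
manip.move_pose([.36,.14,.25],q); manip.sleep(.2)
im=viewer.get_image("top")[:,:,::-1]; cv2.imwrite("pics/t5.png",im)
w=viewer.get_image("wrist")[:,:,::-1]; cv2.imwrite("pics/w5.png",w)
o=cv2.imread("pics/top0.png"); d=cv2.absdiff(o,im.copy())
cv2.imwrite("pics/end.png",np.vstack([np.hstack([o[140:290,180:500],im[140:290,180:500]]),w]))
print(manip.current_clock())
E
```

```text
z 0.03 [0.4577 0.1058 0.0303] dF 1.71
z 0.0285 [0.4577 0.1058 0.0287] dF 2.64
z 0.0275 [0.4576 0.1058 0.0281] dF 9.78
t 29.1333
30.6417
```

View pics/end.png

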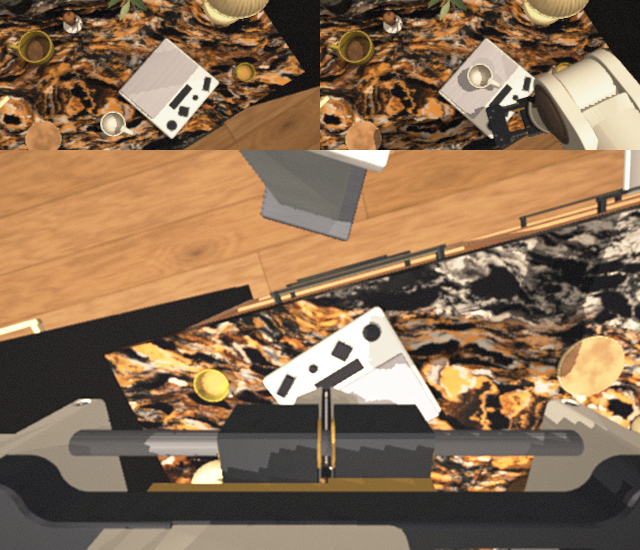

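The top view shows the cup upright in the middle of the plate at about (478,75) of the composite. The mug, tamper and bowl haven't moved, and the arm is clear.

```bash
python3 -c "
from h import *
manip.hand_in(); print(manip.current_clock())"
```

```text
the job is handed in; nothing more can be done
the job is handed in; nothing more can be done
```

The scale is ready and the job is handed in, at about 31 s on the robot's clock. `hand_in()` reports no verdict, so success rests on my own checks.

- **Keys:** With the plate empty I pressed the round key, then the square key. I pressed the bar key after the cup was standing on the plate. Each key bottomed out at about 28 mm, with the force rising from about 4 N or less to 10–11 N, and I lifted off again each time. The smallest round key was not pressed.
- **Cup:** I gripped it across the rim and lowered it until contact at about 2.5 N. After letting go, it stood upright with its rim on the circle predicted around the plate's centre.
- **Final look:** The last top view, compared by eye with the first, showed the cup upright mid-plate. The mug, tamper and bowl were where they started, and the arm was clear of everything.

No check failed. One reading was weaker than expected: the wrist force changed by only about 0.4 N on lifting the cup, against the 1.1 to 1.8 N its weight should give. I relied on the images and the finger opening for that step.

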